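# Fit the green lane lamp to the turnstile's spring-sleeve coupler and switch it on

## Task

Fit the green lamp into the coupler: put its brass plug in the mouth, pull the spring sleeve back (down) so that the lamp can go fully home, and let the sleeve spring all the way forward again to lock it. Only then slide the flush switch along its narrow slot fully towards the green dot. Leave the red and amber lamps in their rack and the tools and other things on the table where they are.

Things in the scene. Friction and masses are not known exactly. Their poses are not given: they have to be found in the camera images.
- green_lamp_center (a point): Centre of the green lamp's head; the lamp stands upright in a hole of the grey rack. Head: upright cylinder 34 mm in diameter, 36 mm high (black collar, green lens, bevelled top), so the shoulder under it is 18 mm below this point. Brass plug below the shoulder: 20 mm diameter, 30 mm long, tip chamfered to 16.6 mm, with a locking groove near the tip. z up; yaw does not matter. 0.13 to 0.25 kg.
- red_lamp_center (a point): Centre of the head of a red lamp of the same shape, in another hole of the rack; leave it alone.
- amber_lamp_center (a point): Centre of the head of an amber (orange) lamp of the same shape, in another hole of the rack; leave it alone.
- rack: Fixed grey block, 62 mm (x) by 196 mm (y) by 36 mm high, origin at the centre of its underside. Three through-holes 25 mm in diameter in a row along its y, 62 mm apart. The lamps' plugs hang in them and their shoulders rest on its top; which lamp is in which hole varies.
- coupler_mouth (a point): Centre of the coupler's round mouth, at the top of its fixed aluminium nose (31 mm diameter), about 80 mm above the table; z up. The upright bore is 22.5 mm in diameter and 34 mm deep. A lamp fully home has its shoulder lying on this mouth: head centre 18 mm above this point. See bore_stop for what blocks the bore.
- bore_stop (a point): Point on the bore's axis 14.5 mm below the mouth. While the sleeve is forward four flat dogs block the bore here: a plug put in stands on them upright, head centre 33.5 mm above the mouth; pushing it does not move them. With the sleeve back 10 to 12 mm they clear and the lamp drops home by its weight; sleeve forward, they lock in its groove. If it is not home the sleeve stays part-way back.
- coupler: Fixed steel plate that carries the coupler, origin on the coupler's axis at table height. It reaches 100 mm along -x, 55 mm along +x, 42 mm either side in y, 12 mm thick. Two yellow guard plates stand on it along y: inner faces 40 mm from the axis in +x and -x, 6 mm thick, 44 mm long in y, top 82 mm above the table. So fingers reach the sleeve best from its +y and -y sides.
- sleeve_flange (a point): Centre of the top face of the sleeve's blue flange ring; moves with the sleeve; z up. The sleeve is a brass barrel 44 mm in diameter round the nose, standing 26 mm above this face (its top is 2 mm under the mouth when forward). Flange: 64 mm diameter, 6 mm thick, so a ledge 10 mm wide round the barrel. The sleeve can be gripped by the barrel or pressed on the flange.
- sleeve (a joint): Sleeve travel in m: 0 fully forward (up, locked), 0.012 fully pulled back (straight down). A spring returns it: 4 N at 0 rising to about 9 N at 0.012.
- switch_nib (a point): Centre of the top face of the small white sliding nib of the switch; moves with it. The nib is 19 mm (x) by 14 mm (y, the sliding direction) and stands 6 mm above the slot floor, 1 mm below the rim. Its +y axis points to ON (the green dot).
- slot_center (a point): Centre of the slot's mouth, on top of the fixed grey switch box, 40 mm above the table. Slot 24 mm wide (x), 70 mm long (y), 7 mm deep; the walls beside it are 10 mm thick and the box is 44 mm wide (x), 88 mm long, so a second finger fits outside. A green dot marks the +y end, a red dot the -y end; at off some 32 mm of slot are free on the nib's -y side.
- switch (a joint): Nib travel in m towards +y: 0 off, 0.016 fully on. It stays where it is left; about 2 N of friction.
- crimper: Crimping pliers with yellow handles, lying; about 180 mm by 60 mm by 16 mm high, origin at the pivot end of the handles; jaws along +x. Leave alone.
- cutters: Side cutters with orange handles, lying; about 155 mm by 60 mm by 16 mm high; jaws along +x. Leave alone.
- screwdriver: Screwdriver with a red handle, 150 mm long, lying along its x, under 32 mm high. Leave alone.
- spanner: Steel spanner, 143 mm long, 24 mm wide, 7 mm high, lying along its x. Leave alone.
- bit_holder: Small black bit holder with a steel bit, 21 mm in diameter and 44 mm high, standing on the coupler's plate near its -x end. Leave alone.
- radio: Black hand radio standing upright, 36 by 58 mm, 135 mm high with its aerial. Leave alone.
- mug: White mug, 76 mm in diameter, 85 mm high, handle at +y. Leave alone.
- tape_roll: Blue roll of tape lying flat, 96 mm in diameter, 19 mm high. Leave alone.
Mind the look-alikes: they are no part of the job. Leave any blue or purple look-alike of the part that bears green_lamp_center alone.

How it is judged:
By the outcome, as a careful person would: the job done as asked, in the order asked, and still so for the second after the job is handed in, with the robot touching nothing.
It also fails if it takes over 61 s, if anything falls off the work surface, if the arm or the gripper's body presses on something with over 40 N, if the wrist force passes 120 N, or if a joint passes its speed limit or range.

## Robot

A 6-joint arm with a two-finger parallel gripper is mounted at the origin on the work surface. World frame = base frame: x ahead of the robot, y to its left, z up, the work surface at z = 0. Lengths are in m, angles in rad, forces in N, time in s.
With the tool pointing down it reaches from about 0.25 to 0.725 m from the base axis. Payload 4 kg.
Tool frame: the origin (TCP) lies at the very end of the fingers, on their centre line; the grasp point (between the pads) lies 19 mm behind it; z points along the fingers, y is the line along which they close (so a half turn about z gives the same grasp; the last joint's range is limited). The gripper opens to 85 mm and grips with 20 to 120 N. Pads are 22 mm wide; open, the fingers measure 114 mm over their backs; the gripper's body (76 mm by 85 mm) begins 54 mm behind the grasp point. The pads swing forward as they close: fully open they stand 13 mm farther back than shut.
Start: joints at [-1.176, 0.241, 0.005, 1.335, 0, 1.571], TCP at [0.192, -0.462, 0.231] pointing down, gripper open.
Joint ranges: [-2.72, 2.72], [-1.05, 1.87], [-1.09, 1.28], [-1.99, 2.15], [-1.42, 1.44], [-3.14, 3.14]. Speed limits (rad/s): [2.79, 2.79, 3.14, 3.14, 3.14, 3.14].

## Interface

Orientations are given as a unit quaternion [x, y, z, w].
In Python, from workcell import bot gives the robot as it stands.
- The arm moves only by the tool carry_out, never from a script. Its argument "increments" is one flat list of numbers, 5 for each row, row after row: the finger opening in cm, from 0 to 8.54, then the shift along the tool's x, y, z in cm, then the turn about the tool's z in rad. A call has exactly 5 rows; each row shifts and turns the commanded pose from where the row before left it, along the tool's axes as they then stand; what a row does not reach is not made up. A row lasts 1/8 s, in which the tool goes at most 62.5 mm and 10.7 degrees, less where a joint would pass 70% of its speed; a pose out of reach is approached as far as the arm can. A call with a gripper value outside its range is refused whole. The fingers move at their own pace and stop on an object; the grip force is fixed at half the most. Time passes only in rows, so rows that do not move let the fingers close, or fill a call up. It gives the time, the measured TCP pose, the force, the opening and the grip force at its end, in the units of the state.
- bot.get_obs(): the state, without advancing time (a new reading comes with each control period).
- bot.camera(name): name is "scene" or "top" or "wrist"; returns a dict with "pixels" (384x512x3 uint8, blue, green, red), "range_z" (384x512 float32, m along the optical axis (not along the pixel's ray), 0 where there is no reading), "mtx" (3x3 intrinsics, pixels), "eye" and "attitude" of the camera in the world. Camera axes: x right, y down, z forward; pixel columns grow to the right and rows downward; lengths in m; the calibration is good to about 2 mm. A picture is of the moment at which its call begins.
- bot.job_done(): hands the job in; it is judged then, once.
Trained networks look in a picture, given as the dict that the camera call returned (one of the last four; its "shot" number tells which), for a name from the list of things; names that differ only in an ending like _2 or _b are one class to them, and where a whole thing is asked for, a point or a joint stands for the part that bears it (a point fixed in the world has none). Each returns a list of dicts, best first, with "p" (0 to 1); they miss things now and then, are a little off and sometimes report something else, mostly with a low value. They report only what shows in the picture. A call takes as long as a camera call. They do not tell look-alikes from the thing itself.
- bot.find_in(picture, name): "xyz" ([x, y, z] in m, in the coordinates of the camera as it stood for that picture, good to about 4 mm: the middle of the surface that is visible of it).
- bot.regions_of(picture, name): "mask" (384x512 bool, what is visible of it).
- bot.place_of(picture, name): "xyz" ([x, y, z] in m, in the coordinates of the camera as it stood for that picture, good to about 4 mm: a listed point, or the origin of a listed thing).
The state is a dict: "clock": time; "joint_pos": joint angles; "joint_vel": joint speeds; "tau": joint torques, N m; "eef_pos": TCP position; "tool_rot": TCP orientation; "ft_force": force on the tool from outside, world axes, zero at the start; "ft_torque": the same for the moment, N m; "grip_width": finger opening in m; "grasp_force": force on a finger pad.
Only numpy, scipy, OpenCV 4.12 (cv2) and the standard library are available. Lean on these libraries where they do the work, as an engineer would, in place of code of your own. Each camera call takes 0.05 s, during which the arm holds its last target. There are 200 camera calls.

## Working session

There is one attempt and no reset: what is moved stays moved. The work goes in short steps, Python scripts to look and compute and a tool call to move; the robot and the scene stay as the last step left them, time stands still between calls to the robot, and variables do not carry over. Pictures are saved under pics/ and viewed, at most 11 in all, crops included, and the job is handed in when it is done.

Besides the shell and the picture viewer there is one more tool, called by a JSON object that holds its "fn" and its "kwargs". carry_out: Moves the arm, as the interface text tells. Its arguments: {"type":"object","properties":{"increments":{"type":"array","items":{"type":"number"}}},"required":["increments"]}

```bash
mkdir -p pics
cat > h.py <<'E'
from workcell import bot
import numpy as np, cv2
from scipy.spatial.transform import Rotation as R
def Rm(a):
    a=np.array(a,float)
    return a if a.shape==(3,3) else R.from_quat(a).as_matrix()
def w(c,p): return Rm(c['attitude'])@np.array(p)+np.array(c['eye'])
def px(c,u,v,z=None):
    z=c['range_z'][int(v),int(u)] if z is None else z
    K=c['mtx']; return w(c,[(u-K[0][2])*z/K[0][0],(v-K[1][2])*z/K[1][1],z])
def cloud(c):
    K=c['mtx']; v,u=np.mgrid[:384,:512]; z=c['range_z']
    P=np.stack([(u-K[0][2])*z/K[0][0],(v-K[1][2])*z/K[1][1],z],-1)
    return P@Rm(c['attitude']).T+np.array(c['eye'])
E
python3 - <<'E'
from h import *
o=bot.get_obs(); print({k:np.round(v,3) for k,v in o.items()})
ims=[]
for n in ['top','scene']:
    c=bot.camera(n); print(n,np.round(c['eye'],3),np.round(c['attitude'],3),np.array(c['mtx'])[0]); ims.append(c['pixels'])
    for t in ['green_lamp_center','red_lamp_center','amber_lamp_center','rack','coupler_mouth','coupler','sleeve_flange','switch_nib','slot_center','bit_holder','radio','mug']:
        print(t,[(round(float(d['p']),2),np.round(w(c,d['xyz']),3).tolist()) for d in bot.place_of(c,t)[:4]])
cv2.imwrite('pics/a.png',ims[0]);cv2.imwrite('pics/b.png',ims[1])
E
```

```text
{'clock': np.float64(0.0), 'joint_pos': array([-1.176,  0.241,  0.004,  1.335,  0.   ,  1.571]), 'joint_vel': array([-0.003,  0.001,  0.001,  0.001,  0.001, -0.001]), 'tau': array([-0.0000e+00, -3.7232e+01,  2.5241e+01,  1.7000e-02, -0.0000e+00,
       -0.0000e+00]), 'eef_pos': array([ 0.192, -0.461,  0.23 ]), 'tool_rot': array([ 0.981,  0.196, -0.   , -0.001]), 'ft_force': array([-0.003, -0.044, -0.739]), 'ft_torque': array([-0.028,  0.023, -0.018]), 'grasp_force': np.float64(0.0), 'grip_width': np.float64(0.085)}
top [0.453 0.017 1.075] [ 0.709 -0.703  0.039 -0.041] [387.86347098   0.         252.75808716]
green_lamp_center [(0.68, [0.656, -0.202, 0.045]), (0.56, [0.597, -0.018, 0.058]), (0.53, [0.462, -0.032, 0.047])]
red_lamp_center [(0.43, [0.617, -0.076, 0.054])]
amber_lamp_center [(0.56, [0.564, 0.037, 0.056])]
rack [(0.8, [0.596, -0.015, -0.001]), (0.37, [0.766, 0.184, -0.0])]
coupler_mouth [(0.8, [0.543, -0.299, 0.077])]
coupler [(0.87, [0.551, -0.299, 0.0])]
sleeve_flange [(0.63, [0.546, -0.302, 0.05])]
switch_nib [(0.43, [0.545, 0.309, 0.041])]
slot_center [(0.93, [0.544, 
[... 306 characters left out ...]
 0.048]), (0.48, [0.781, 0.015, 0.003])]
red_lamp_center [(0.57, [0.619, -0.074, 0.05]), (0.28, [0.544, -0.302, 0.051])]
amber_lamp_center [(0.5, [0.568, 0.041, 0.057])]
rack [(0.72, [0.594, -0.018, -0.001]), (0.61, [0.55, 0.159, 0.001])]
coupler_mouth [(0.85, [0.545, -0.302, 0.083])]
coupler [(0.63, [0.545, -0.298, -0.002])]
sleeve_flange [(0.61, [0.546, -0.299, 0.051])]
switch_nib [(0.59, [0.76, -0.171, 0.001]), (0.45, [0.542, 0.309, 0.043])]
slot_center [(0.71, [0.551, 0.305, 0.045])]
bit_holder [(0.66, [0.47, -0.291, 0.011]), (0.59, [0.769, 0.179, 0.002])]
radio [(0.93, [0.769, 0.181, -0.0]), (0.2, [0.548, -0.297, 0.0])]
mug [(0.79, [0.76, -0.169, 0.001]), (0.28, [0.544, -0.301, 0.066])]
```

View pics/a.png

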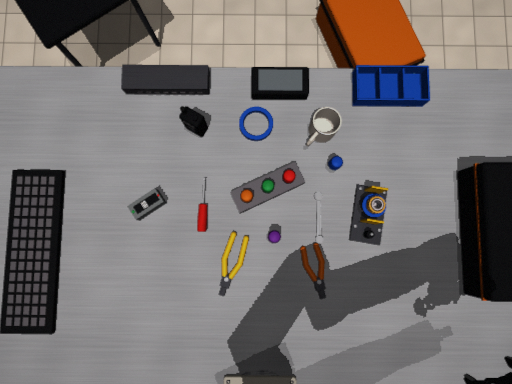

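View pics/b.png

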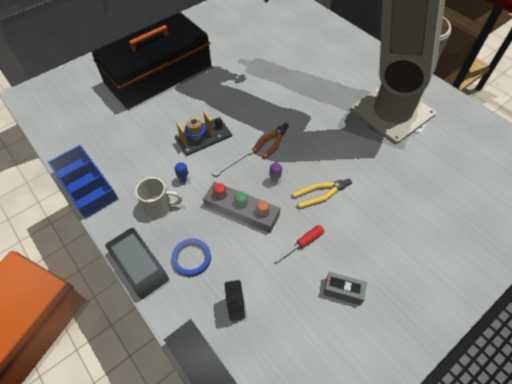

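The top view shows the rack (268,187) with amber, green and red lamps from left to right. The coupler is at (373,206), the switch box at (147,203), and the blue and purple look-alikes at (336,162) and (274,237). The scene view agrees. Next I'll refine the yaws and centres from depth.

Run:
```python
from h import *
from scipy.optimize import least_squares
def fitc(P):
    f=lambda q:np.hypot(P[:,0]-q[0],P[:,1]-q[1])-q[2]
    return least_squares(f,[*P[:,:2].mean(0),.02],loss='soft_l1',f_scale=.002).x
cs=[]
for n in ['top','scene']:
    c=bot.camera(n); cs.append(c); P=cloud(c); C=c['pixels'].astype(int); b,g,r=C[...,0],C[...,1],C[...,2]
    d=lambda x,y,rad:(np.hypot(P[...,0]-x,P[...,1]-y)<rad)&(c['range_z']>0)
    print(n)
    for nm,x,y in [('green',.598,-.019),('red',.618,-.075),('amber',.566,.039)]:
        m=d(x,y,.027)&(P[...,2]>.055); Q=P[m]; top=Q[Q[:,2]>np.percentile(Q[:,2],90)-.004]
        print(nm,m.sum(),np.round(Q[:,:2].mean(0),4),'top',np.round(np.percentile(Q[:,2],[50,90]),4),np.round(top[:,:2].mean(0),4))
    m=d(.598,-.019,.13)&(P[...,2]>.028)&(P[...,2]<.042); q=cv2.minAreaRect((P[m][:,:2]*1000).astype(np.float32)); print('rack',m.sum(),q)
    m=d(.545,-.30,.08)&(r>110)&(g>90)&(b<70)&(P[...,2]>.05); Q=P[m];print('yellow',m.sum())
    for s in (1,-1):
        k=Q[(s*(Q[:,0]-.545)>.03)]; 
        if len(k)>3: print(k[:,:2].mean(0),len(k), np.polyfit(k[:,1],k[:,0],1), np.percentile(k[:,2],95))
    m=d(.545,-.30,.028)&(P[...,2]>.068); Q=P[m]; print('mouth',m.sum(),Q[:,:2].mean(0),np.percentile(Q[:,2],[50,90,98]))
    m=d(.545,-.30,.036)&(P[...,2]>.04)&(b>r+40); Q=P[m]; print('flange',m.sum(),fitc(Q),np.percentile(Q[:,2],[10,50,90]))
    m=d(.545,-.30,.12)&(P[...,2]>.008)&(P[...,2]<.016); q=cv2.minAreaRect((P[m][:,:2]*1000).astype(np.float32)); print('plate',q)
    m=d(.545,.30,.07)&(P[...,2]>.03); q=cv2.minAreaRect((P[m][:,:2]*1000).astype(np.float32)); print('box',q,np.median(P[m][:,2]))
    W=m&(C.min(2)>170); print('nib',W.sum(),P[W].mean(0) if W.any() else 0)
    G=m&(g>r+30)&(g>b+20); Rd=m&(r>g+40)&(r>b+40); print('gdot',P[G].mean(0) if G.any() else 0,'rdot',P[Rd].mean(0) if Rd.any() else 0)
cr=lambda c,u,v,s=30:cv2.resize(c['pixels'][v-s:v+s,u-s:u+s],(400,400),interpolation=cv2.INTER_CUBIC)
T,S=cs
cv2.imwrite('pics/c.png',np.hstack([cr(T,147,203,25),cr(T,373,206,32)]))
```

```text
top
green 127 [ 0.5923 -0.0176] top [0.0705 0.0741] [ 0.593  -0.0171]
red 130 [ 0.6189 -0.0729] top [0.071  0.0737] [ 0.6203 -0.0736]
amber 132 [0.5663 0.0379] top [0.0706 0.0742] [0.567  0.0384]
rack 1242 ((557.0994873046875, -35.573486328125), (144.47998046875, 195.32391357421875), 25.822553634643555)
yellow 142
[ 0.5875176  -0.30649758] 33 [0.15486779 0.6349842 ] 0.08518482362777435
[ 0.5026528  -0.29286627] 36 [0.14280115 0.54447444] 0.0845382255946881
mouth 201 [ 0.54467234 -0.29747646] [0.07787492 0.0816678  0.08338859]
flange 156 [ 0.5459436  -0.30082337  0.02841445] [0.04985092 0.05244909 0.05494176]
plate ((523.3385009765625, -295.43206787109375), (84.369140625, 155.32591247558594), 81.38802337646484)
box ((546.1560668945312, 309.70306396484375), (45.359825134277344, 87.77362823486328), 34.441619873046875) 0.038802342965040815
nib 7 [0.54559762 0.31266543 0.03789422]
gdot [0.52533015 0.34079259 0.03965296] rdot [0.56962707 0.2754052  0.0400683 ]
scene
green 137 [ 0.5963 -0.0135] top [0.0701 0.073 ] [ 0.5946 -0.0163]
red 134 [ 0.6227 -0.0694] top [0.0696 0.0727] [ 0.6206 -0.0728]
amber 143 [0.5693 0.0416] top [0.0701 0.0727] [0.5676 0.039 ]
rack 1129 ((556.6605834960938, -36.05744934082031), (148.06491088867188, 197.334228515625), 25.696760177612305)
yellow 38
[ 0.59011271 -0.30304385] 10 [0.14036121 0.63264831] 0.0798573707773089
[ 0.50534747 -0.2909281 ] 13 [0.16140109 0.55230358] 0.08210812164969139
mouth 159 [ 0.54590607 -0.29627365] [0.0775736  0.0801353  0.08170804]
flange 99 [ 0.54605101 -0.29942408  0.02785582] [0.04871046 0.05208286 0.05450946]
plate ((523.1489868164062, -294.313720703125), (86.4825439453125, 155.5634002685547), 81.78841400146484)
box ((544.6713256835938, 309.5760803222656), (46.351009368896484, 88.46923828125), 34.533058166503906) 0.03862467028253658
nib 32 [0.54470492 0.31277865 0.03915861]
gdot [0.52512654 0.3407992  0.04071869] rdot [0.56893779 0.27588814 0.04018096]
```

View pics/c.png

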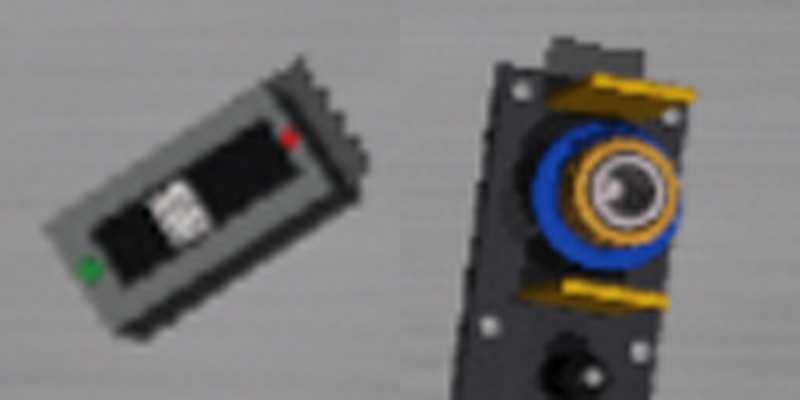

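The switch's green dot is at the lower left of the crop, at about 124° in world, with the nib (180,212) at off. The coupler's yaw is about -8.5° with the sleeve forward, and the bore is centred near (628,192). Now a move planner.

```bash
cat >> h.py <<'E'
def plan(x,y,z,yawdeg,n,grip,start=None):
    """rows to reach TCP x,y,z with tool-x heading yawdeg"""
    o=bot.get_obs(); p=np.array(o['eef_pos']); M=R.from_quat(o['tool_rot']).as_matrix()
    yaw=np.arctan2(M[1,0],M[0,0]); dy=(np.radians(yawdeg)-yaw+np.pi)%(2*np.pi)-np.pi
    d=(np.array([x,y,z])-p)/n
    print('at',np.round(p,4),'yaw',round(np.degrees(yaw),2),'F',np.round(o['ft_force'],1),'w',round(float(o['grip_width']),4),'t',round(float(o['clock']),2))
    rows=[]
    for i in range(n):
        a=yaw+dy*i/n; c,s=np.cos(a),np.sin(a)
        rows+=[[grip,round(100*(c*d[0]+s*d[1]),2),round(100*(s*d[0]-c*d[1]),2),round(-100*d[2],2),round(-dy/n,3)]]
    for i in range(0,n,5): print(sum(rows[i:i+5],[]))
E
python3 -c "
from h import *
plan(.594,-.017,.17,115.4,15,8.5)"
```

```text
at [ 0.1923 -0.4616  0.2313] yaw 22.62 F [ 0.3 -0.2 -0.2] w 0.0852 t 1.4
[8.5, np.float64(3.61), np.float64(-1.71), np.float64(0.41), np.float64(-0.108), 8.5, np.float64(3.77), np.float64(-1.31), np.float64(0.41), np.float64(-0.108), 8.5, np.float64(3.89), np.float64(-0.89), np.float64(0.41), np.float64(-0.108), 8.5, np.float64(3.97), np.float64(-0.47), np.float64(0.41), np.float64(-0.108), 8.5, np.float64(3.99), np.float64(-0.04), np.float64(0.41), np.float64(-0.108)]
[8.5, np.float64(3.98), np.float64(0.39), np.float64(0.41), np.float64(-0.108), 8.5, np.float64(3.91), np.float64(0.82), np.float64(0.41), np.float64(-0.108), 8.5, np.float64(3.8), np.float64(1.24), np.float64(0.41), np.float64(-0.108), 8.5, np.float64(3.64), np.float64(1.64), np.float64(0.41), np.float64(-0.108), 8.5, np.float64(3.45), np.float64(2.02), np.float64(0.41), np.float64(-0.108)]
[8.5, np.float64(3.21), np.float64(2.38), np.float64(0.41), np.float64(-0.108), 8.5, np.float64(2.93), np.float64(2.71), np.float64(0.41), np.float64(-0.108), 8.5, np.float64(2.62), np.float64(3.01), np.float64(0.41), np.float64(-0.108), 8.5, np.float64(2.28), np.float64(3.28), np.float64(0.41), np.float64(-0.108), 8.5, np.float64(1.92), np.float64(3.5), np.float64(0.41), np.float64(-0.108)]
```

{"fn": "carry_out", "kwargs": {"increments": [8.5,3.61,-1.71,0.41,-0.108,8.5,3.77,-1.31,0.41,-0.108,8.5,3.89,-0.89,0.41,-0.108,8.5,3.97,-0.47,0.41,-0.108,8.5,3.99,-0.04,0.41,-0.108]}}

```text
clock: 2.02
eef_pos: [0.3268, -0.3124, 0.2108]
tool_rot: [0.892, 0.452, 0.0, 0.0]
ft_force: [0.8, 0.8, 0.2]
grip_width: 0.0848
grasp_force: 0.0
```

{"fn": "carry_out", "kwargs": {"increments": [8.5,3.98,0.39,0.41,-0.108,8.5,3.91,0.82,0.41,-0.108,8.5,3.8,1.24,0.41,-0.108,8.5,3.64,1.64,0.41,-0.108,8.5,3.45,2.02,0.41,-0.108]}}

```text
clock: 2.65
eef_pos: [0.4609, -0.164, 0.1903]
tool_rot: [0.739, 0.674, 0.0, 0.0]
ft_force: [0.6, -0.0, 0.1]
grip_width: 0.085
grasp_force: 0.0
```

{"fn": "carry_out", "kwargs": {"increments": [8.5,3.21,2.38,0.41,-0.108,8.5,2.93,2.71,0.41,-0.108,8.5,2.62,3.01,0.41,-0.108,8.5,2.28,3.28,0.41,-0.108,8.5,1.92,3.5,0.41,-0.108]}}

```text
clock: 3.28
eef_pos: [0.5946, -0.0158, 0.1696]
tool_rot: [0.533, 0.846, -0.0, 0.0]
ft_force: [0.2, -0.1, -0.0]
grip_width: 0.0847
grasp_force: 0.0
```

```bash
sed -i 's/print(sum(rows\[i:i+5\],\[\]))/print([float(v) for v in sum(rows[i:i+5],[])])/' h.py
python3 - <<'E'
from h import *
c=bot.camera('wrist'); print(c['eye'],c['attitude'])
cv2.imwrite('pics/d.png',c['pixels'])
P=cloud(c)
for t in ['green_lamp_center','red_lamp_center','amber_lamp_center']:
    print(t,[(round(float(d['p']),2),np.round(w(c,d['xyz']),4).tolist()) for d in bot.place_of(c,t)[:4]])
m=(np.hypot(P[...,0]-.594,P[...,1]+.017)<.028)&(P[...,2]>.055)&(P[...,2]<.085)&(c['range_z']>0);Q=P[m]
t=Q[Q[:,2]>np.percentile(Q[:,2],90)-.004]
print(m.sum(),np.percentile(Q[:,2],[50,90]),cv2.minEnclosingCircle((Q[:,:2]*1000).astype(np.float32)),t.mean(0))
plan(.594,-.017,.044,115.4,5,8.5)
E
```

```text
[0.55907034 0.05860861 0.31092126] [0.96220397 0.21893807 0.03555055 0.15800568]
green_lamp_center [(0.84, [0.6647, -0.1995, 0.0477]), (0.56, [0.5924, -0.0148, 0.0547])]
red_lamp_center [(0.78, [0.6202, -0.0725, 0.0519])]
amber_lamp_center [(0.56, [0.5683, 0.0378, 0.0556])]
1542 [0.06938216 0.07104914] ((594.0277099609375, -16.853822708129883), 16.970243453979492) [ 0.59356322 -0.01605008  0.06988181]
at [ 0.5937 -0.0163  0.1692] yaw 115.48 F [-0.8  0.3 -0.1] w 0.0845 t 3.48
[8.5, -0.02, 0.0, 2.5, 0.0, 8.5, -0.02, 0.0, 2.5, 0.0, 8.5, -0.02, 0.0, 2.5, 0.0, 8.5, -0.02, 0.0, 2.5, 0.0, 8.5, -0.02, 0.0, 2.5, 0.0]
```

View pics/d.png

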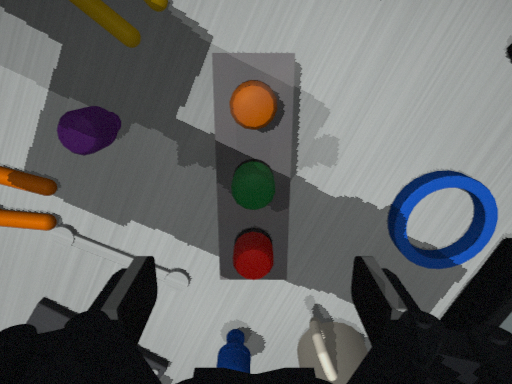

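The wrist view shows green (253,184) between amber (253,104) and red (253,255), with the fingers straddling across the rack. The lamp is at (0.594, -0.017) with its top at 71 mm, so I'm descending and gripping.

{"fn": "carry_out", "kwargs": {"increments": [8.5,-0.02,0,2.5,0,8.5,-0.02,0,2.5,0,8.5,-0.02,0,2.5,0,8.5,-0.02,0,2.5,0,8.5,-0.02,0,2.5,0]}}

```text
clock: 4.1
eef_pos: [0.5935, -0.0191, 0.0446]
tool_rot: [0.535, 0.845, -0.0, 0.0]
ft_force: [-0.3, -0.4, 0.1]
grip_width: 0.0852
grasp_force: 0.0
```

{"fn": "carry_out", "kwargs": {"increments": [2.5,0,0,0,0,2.5,0,0,0,0,2.5,0,0,0,0,2.5,0,0,0,0,2.5,0,0,0,0]}}

```text
clock: 4.72
eef_pos: [0.5955, -0.0181, 0.0468]
tool_rot: [0.534, 0.845, 0.001, 0.002]
ft_force: [-0.7, -0.5, 5.6]
grip_width: 0.0321
grasp_force: 60.3
```

{"fn": "carry_out", "kwargs": {"increments": [2.5,0,0,-0.5,0,2.5,0,0,-1.5,0,2.5,0,0,-3,0,2.5,0,0,-3.5,0,2.5,0,0,-3.5,0]}}

```text
clock: 5.35
eef_pos: [0.5939, -0.0176, 0.1664]
tool_rot: [0.534, 0.845, 0.0, -0.0]
ft_force: [0.8, 0.2, -2.3]
grip_width: 0.0317
grasp_force: 60.1
```

Run:
```python
from h import *
c=bot.camera('scene'); S=c['pixels']; t=bot.camera('top'); P=cloud(t); o=bot.get_obs()
k=bot.camera('wrist'); cv2.imwrite('pics/e.png',np.hstack([cv2.resize(S[100:292,150:342],(384,384)),cv2.resize(k['pixels'],(400,384))]))
for n,c in (('s',c),('w',k)): print(n,[(round(float(d['p']),2),np.round(w(c,d['xyz']),4).tolist()) for d in bot.place_of(c,'green_lamp_center')[:4]])
plan(.545,-.2995,.19,171.5,10,2.5)
```

```text
s [(0.66, [0.6581, -0.2036, 0.0415]), (0.65, [0.5441, -0.2989, 0.0672]), (0.64, [0.4588, -0.0332, 0.0468]), (0.47, [0.5955, -0.0189, 0.1737])]
w [(0.76, [0.595, -0.0177, 0.1779])]
at [ 0.5935 -0.0176  0.1642] yaw 115.44 F [-0.9  0.7 -2.9] w 0.0317 t 5.6
[2.5, -2.34, -1.65, -0.26, -0.098, 2.5, -2.16, -1.87, -0.26, -0.098, 2.5, -1.97, -2.07, -0.26, -0.098, 2.5, -1.76, -2.25, -0.26, -0.098, 2.5, -1.53, -2.42, -0.26, -0.098]
[2.5, -1.29, -2.55, -0.26, -0.098, 2.5, -1.03, -2.67, -0.26, -0.098, 2.5, -0.77, -2.76, -0.26, -0.098, 2.5, -0.49, -2.82, -0.26, -0.098, 2.5, -0.22, -2.85, -0.26, -0.098]
```

View pics/e.png

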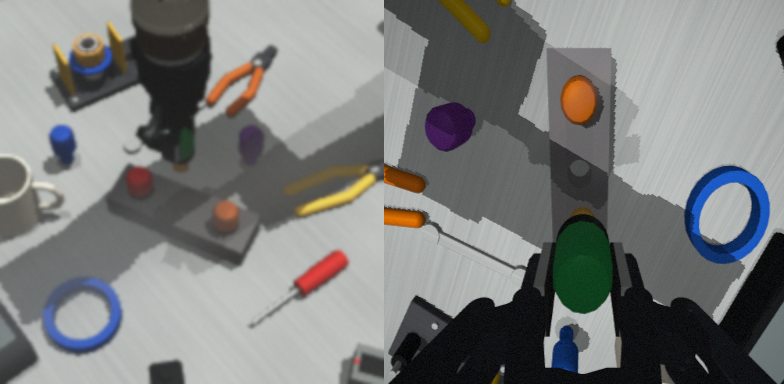

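The green lamp is lifted and held upright (scene crop at 185,145), with its hole empty and the red and amber lamps undisturbed. Next is the coupler.

{"fn": "carry_out", "kwargs": {"increments": [2.5,-2.34,-1.65,-0.26,-0.098,2.5,-2.16,-1.87,-0.26,-0.098,2.5,-1.97,-2.07,-0.26,-0.098,2.5,-1.76,-2.25,-0.26,-0.098,2.5,-1.53,-2.42,-0.26,-0.098]}}

```text
clock: 6.22
eef_pos: [0.5684, -0.1591, 0.1755]
tool_rot: [0.311, 0.95, -0.0, -0.002]
ft_force: [-0.1, 0.7, -2.0]
grip_width: 0.0318
grasp_force: 60.1
```

{"fn": "carry_out", "kwargs": {"increments": [2.5,-1.29,-2.55,-0.26,-0.098,2.5,-1.03,-2.67,-0.26,-0.098,2.5,-0.77,-2.76,-0.26,-0.098,2.5,-0.49,-2.82,-0.26,-0.098,2.5,-0.22,-2.85,-0.26,-0.098]}}

```text
clock: 6.85
eef_pos: [0.5445, -0.2999, 0.1884]
tool_rot: [0.072, 0.997, 0.001, -0.002]
ft_force: [0.8, 0.4, -1.5]
grip_width: 0.0317
grasp_force: 60.1
```

Run:
```python
from h import *
from scipy.optimize import least_squares
for nm in ('wrist','top','scene'):
    k=bot.camera(nm); P=cloud(k); C=k['pixels'].astype(int); b,g,r=C[...,0],C[...,1],C[...,2]; v=k['range_z']>0
    if nm=='wrist':
        cv2.imwrite('pics/f.png',k['pixels'])
        print([(round(float(d['p']),2),np.round(w(k,d['xyz']),4).tolist()) for d in bot.place_of(k,'coupler_mouth')[:2]],[(round(float(d['p']),2),np.round(w(k,d['xyz']),4).tolist()) for d in bot.place_of(k,'green_lamp_center')[:2]])
    n=np.hypot(P[...,0]-.545,P[...,1]+.30)
    m=v&(n<.038)&(P[...,2]>.044)&(P[...,2]<.060)&(b>r+30); Q=P[m]
    print(nm,'flange',m.sum(),np.percentile(Q[:,2],[10,50,90]) if m.any() else '')
    m=v&(n<.03)&(P[...,2]>.068)&(P[...,2]<.09); Q=P[m]; print('mouth',m.sum(),Q.mean(0) if m.any() else '')
    if m.sum()>20: print(cv2.minEnclosingCircle((Q[:,:2]*1000).astype(np.float32)), np.percentile(Q[:,2],[50,90,97]))
    m=v&(n<.03)&(P[...,2]>.14)&(P[...,2]<.23)&(g>r+15)&(g>b+10); Q=P[m]
    if m.sum()>10: print('lamp',m.sum(),Q.mean(0),cv2.minEnclosingCircle((Q[:,:2]*1000).astype(np.float32)), np.percentile(Q[:,2],[2,50,95]))
    m=v&(n<.03)&(P[...,2]>.13)&(P[...,2]<.23)&(r>b+40)&(g>b+15); Q=P[m]
    if m.sum()>5: print('plug',m.sum(),Q.mean(0),np.percentile(Q[:,2],[2,50,95]))
plan(.545,-.2995,.15,171.5,5,2.5)
```

```text
[(0.74, [0.5469, -0.2963, 0.0778])] [(0.87, [0.6626, -0.2003, 0.0464]), (0.71, [0.5432, -0.3008, 0.1938])]
wrist flange 1474 [0.04959049 0.05060915 0.05149985]
mouth 1857 [ 0.54277369 -0.29838838  0.07597521]
((545.3329467773438, -298.97894287109375), 22.88066291809082) [0.07651946 0.07875381 0.07932545]
lamp 5761 [ 0.5371456  -0.29877466  0.2065001 ] ((543.488037109375, -298.6326904296875), 18.11448860168457) [0.18570436 0.21018675 0.21259418]
plug 168 [ 0.53459367 -0.29881251  0.1526188 ] [0.14835565 0.15298752 0.15522198]
top flange 141 [0.05003411 0.05255194 0.05478303]
mouth 169 [ 0.54224593 -0.29522313  0.07721516]
((544.40283203125, -298.4968566894531), 22.99107551574707) [0.07816978 0.08094057 0.08202171]
lamp 52 [ 0.53127257 -0.29651426  0.20739777] ((532.8424072265625, -299.6744384765625), 13.90842342376709) [0.19176211 0.20976693 0.21467435]
scene flange 64 [0.05015257 0.05207528 0.05380026]
mouth 160 [ 0.54603903 -0.29600987  0.07639175]
((544.310791015625, -299.96697998046875), 24.877201080322266) [0.07729317 0.08046689 0.08176474]
lamp 34 [ 0.55702946 -0.29948264  0.20200281] ((555.9068603515625, -301.560302734375), 9.975757598876953) [0.18631506 0.20300632 0.21413047]
at [ 0.545  -0.2989  0.189 ] yaw 171.55 F [ 0.7  0.5 -2. ] w 0.0315 t 7.1
[2.5, -0.0, -0.01, 0.78, 0.0, 2.5, -0.0, -0.01, 0.78, 0.0, 2.5, -0.0, -0.01, 0.78, 0.0, 2.5, -0.0, -0.01, 0.78, 0.0, 2.5, -0.0, -0.01, 0.78, 0.0]
```

View pics/f.png

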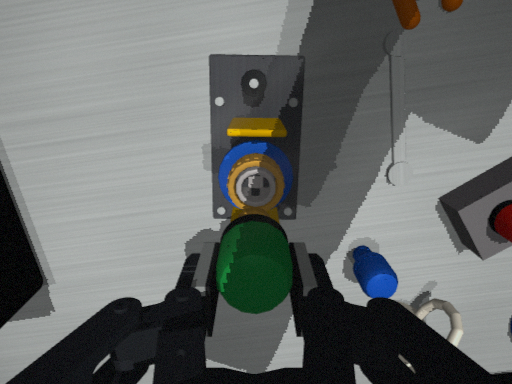

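The wrist view shows the lamp (255,265) held upright and the coupler mouth (257,187) at (0.545, -0.299) with its top near 79 mm. Lateral error is under 1 mm, so I'm going down.

{"fn": "carry_out", "kwargs": {"increments": [2.5,0,0,1.5,0,2.5,0,0,1.5,0,2.5,0,0,1.5,0,2.5,0,0,1,0,2.5,0,0,0.5,0]}}

```text
clock: 7.72
eef_pos: [0.5455, -0.2993, 0.1297]
tool_rot: [0.073, 0.997, 0.0, -0.001]
ft_force: [-0.8, 0.6, -1.8]
grip_width: 0.0317
grasp_force: 60.2
```

{"fn": "carry_out", "kwargs": {"increments": [2.5,0,0,0.2,0,2.5,0,0,0.2,0,2.5,0,0,0.2,0,2.5,0,0,0.2,0,2.5,0,0,0.2,0]}}

```text
clock: 8.35
eef_pos: [0.5459, -0.2997, 0.1208]
tool_rot: [0.073, 0.997, -0.0, 0.0]
ft_force: [0.4, -0.3, -2.3]
grip_width: 0.0316
grasp_force: 60.2
```

{"fn": "carry_out", "kwargs": {"increments": [2.5,0,0,0.1,0,2.5,0,0,0.1,0,2.5,0,0,0.1,0,2.5,0,0,0.1,0,2.5,0,0,0.1,0]}}

```text
clock: 8.98
eef_pos: [0.5459, -0.2996, 0.1158]
tool_rot: [0.073, 0.997, 0.0, 0.0]
ft_force: [-0.1, 0.1, -2.3]
grip_width: 0.0316
grasp_force: 60.2
```

{"fn": "carry_out", "kwargs": {"increments": [2.5,0,0,0.15,0,2.5,0,0,0.15,0,2.5,0,0,0.15,0,2.5,0,0,0.15,0,2.5,0,0,0.1,0]}}

```text
clock: 9.6
eef_pos: [0.5459, -0.2996, 0.1087]
tool_rot: [0.073, 0.997, 0.0, 0.0]
ft_force: [0.3, 0.6, -1.9]
grip_width: 0.0316
grasp_force: 60.2
```

{"fn": "carry_out", "kwargs": {"increments": [2.5,0,0,0.1,0,2.5,0,0,0.1,0,2.5,0,0,0.1,0,2.5,0,0,0.1,0,2.5,0,0,0,0]}}

```text
clock: 10.22
eef_pos: [0.5463, -0.2997, 0.1063]
tool_rot: [0.073, 0.997, -0.0, 0.001]
ft_force: [-0.3, 1.8, 4.6]
grip_width: 0.0318
grasp_force: 61.0
```

{"fn": "carry_out", "kwargs": {"increments": [4,0,0,-0.05,0,6,0,0,0,0,8.5,0,0,0,0,8.5,0,0,0,0,8.5,0,0,0,0]}}

```text
clock: 10.85
eef_pos: [0.5458, -0.2997, 0.1052]
tool_rot: [0.073, 0.997, 0.0, -0.0]
ft_force: [1.0, 0.1, 0.4]
grip_width: 0.0851
grasp_force: 0.0
```

{"fn": "carry_out", "kwargs": {"increments": [8.5,0,0,-0.5,0,8.5,0,0,-1.5,0,8.5,0,0,-2,0,8.5,0,0,-2,0,8.5,0,0,-1,0]}}

```text
clock: 11.48
eef_pos: [0.5468, -0.3001, 0.1779]
tool_rot: [0.073, 0.997, -0.001, 0.002]
ft_force: [0.0, 1.1, -0.5]
grip_width: 0.0846
grasp_force: 0.0
```

Run:
```python
from h import *
k=bot.camera('wrist'); P=cloud(k); C=k['pixels'].astype(int); b,g,r=C[...,0],C[...,1],C[...,2]; v=k['range_z']>0
n=np.hypot(P[...,0]-.545,P[...,1]+.2995)
m=v&(n<.03)&(P[...,2]>.09)&(P[...,2]<.15)&(g>r+15)&(g>b+10); Q=P[m]
print('lamp',m.sum(),Q.mean(0),cv2.minEnclosingCircle((Q[:,:2]*1000).astype(np.float32)), np.percentile(Q[:,2],[2,50,95]))
s=bot.camera('scene'); cv2.imwrite('pics/g.png',np.hstack([cv2.resize(s['pixels'][80:200,140:260],(384,384)),cv2.resize(k['pixels'],(400,384))]))
# axis + 81mm toward coupler -y
a=np.radians(-8.5); ey=np.array([-np.sin(a),np.cos(a)]); q=np.array([.5455,-.2993])-.081*ey
plan(q[0],q[1],.17,171.5,5,8.5)
```

```text
lamp 2549 [ 0.54019739 -0.29884799  0.12545257] ((544.5934448242188, -299.6133728027344), 16.8272705078125) [0.10422106 0.12853681 0.13071111]
at [ 0.5468 -0.3002  0.1774] yaw 171.59 F [ 0.5 -0.1 -0.7] w 0.0851 t 11.57
[8.5, 0.03, -1.61, 0.15, 0.0, 8.5, 0.03, -1.61, 0.15, 0.0, 8.5, 0.03, -1.61, 0.15, 0.0, 8.5, 0.03, -1.61, 0.15, 0.0, 8.5, 0.03, -1.61, 0.15, 0.0]
```

View pics/g.png

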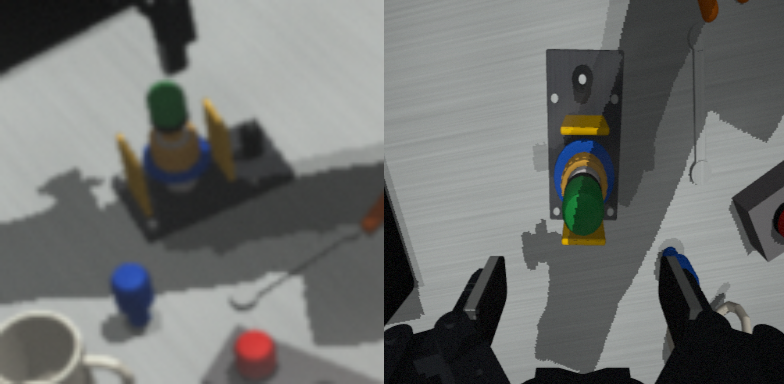

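The lamp stands upright on the dogs at head centre ~113 mm, with the sleeve forward. Before pressing beside it with one finger, I'll profile the open finger's width from the depth image so its linkage clears the lamp.

Run:
```python
from h import *
k=bot.camera('wrist'); o=bot.get_obs(); P=cloud(k)
T=(P-np.array(o['eef_pos']))@R.from_quat(o['tool_rot']).as_matrix()
v=(k['range_z']>0)&(np.abs(T[...,0])<.06)&(T[...,2]<.02)&(np.abs(T[...,1])<.12)
Q=T[v]*1000
for z in range(-110,20,8):
    q=Q[(Q[:,2]>=z)&(Q[:,2]<z+8)]
    for s in (-1,1):
        t=q[q[:,1]*s>5]
        if len(t)>8: print(z,s,len(t),'|y|',np.round(np.percentile(abs(t[:,1]),[1,99])),'x',np.round(np.percentile(t[:,0],[1,99])))
```

```text
-86 -1 1549 |y| [ 8. 61.] x [11. 18.]
-86 1 1560 |y| [10. 61.] x [11. 18.]
-78 -1 2398 |y| [ 5. 66.] x [ 7. 17.]
-78 1 2465 |y| [ 6. 66.] x [ 7. 17.]
-70 -1 3756 |y| [38. 70.] x [-4. 13.]
-70 1 3844 |y| [38. 71.] x [-4. 13.]
-62 -1 1445 |y| [41. 72.] x [ 6. 13.]
-62 1 1454 |y| [40. 72.] x [ 5. 13.]
-54 -1 782 |y| [42. 53.] x [-3. 12.]
-54 1 776 |y| [42. 53.] x [-3. 12.]
-46 -1 898 |y| [42. 56.] x [-11.  11.]
-46 1 901 |y| [42. 56.] x [-11.  11.]
-38 -1 778 |y| [42. 56.] x [-11.  11.]
-38 1 789 |y| [42. 56.] x [-11.  11.]
-30 -1 673 |y| [42. 56.] x [-11.  11.]
-30 1 644 |y| [42. 56.] x [-11.  11.]
-22 -1 423 |y| [42. 55.] x [-11.  11.]
-22 1 434 |y| [42. 54.] x [-11.  11.]
-14 -1 23 |y| [43. 43.] x [-8.  7.]
-14 1 23 |y| [42. 42.] x [-7.  7.]
```

Profile result: the fingers sit at |y| 42–56 mm, but the knuckles bulge to 72 mm about 55–85 mm above the tip, so a radial press would hit the lamp. I'll come in sideways instead, with tool x along coupler y. The coupler axis will then be 62 mm off in tool y and 34.5 mm off in tool x, so one finger's side is over the flange and the body and knuckles stay clear.

Run:
```python
from h import *
plan(.6112,-.2747,.170,81.5,10,8.5)
```

```text
at [ 0.5462 -0.2999  0.1761] yaw 171.59 F [0.6 0.4 0.1] w 0.085 t 11.62
[8.5, -0.61, 0.34, 0.06, 0.157, 8.5, -0.54, 0.43, 0.06, 0.157, 8.5, -0.47, 0.51, 0.06, 0.157, 8.5, -0.38, 0.58, 0.06, 0.157, 8.5, -0.29, 0.63, 0.06, 0.157]
[8.5, -0.18, 0.67, 0.06, 0.157, 8.5, -0.08, 0.69, 0.06, 0.157, 8.5, 0.03, 0.7, 0.06, 0.157, 8.5, 0.14, 0.68, 0.06, 0.157, 8.5, 0.25, 0.65, 0.06, 0.157]
```

{"fn": "carry_out", "kwargs": {"increments": [8.5,-0.61,0.34,0.06,0.157,8.5,-0.54,0.43,0.06,0.157,8.5,-0.47,0.51,0.06,0.157,8.5,-0.38,0.58,0.06,0.157,8.5,-0.29,0.63,0.06,0.157]}}

```text
clock: 12.25
eef_pos: [0.5778, -0.2868, 0.1709]
tool_rot: [0.452, 0.892, 0.0, -0.001]
ft_force: [-0.1, 0.3, -0.0]
grip_width: 0.0849
grasp_force: 0.0
```

{"fn": "carry_out", "kwargs": {"increments": [8.5,-0.18,0.67,0.06,0.157,8.5,-0.08,0.69,0.06,0.157,8.5,0.03,0.7,0.06,0.157,8.5,0.14,0.68,0.06,0.157,8.5,0.25,0.65,0.06,0.157]}}

```text
clock: 12.88
eef_pos: [0.6102, -0.2742, 0.1678]
tool_rot: [0.758, 0.652, -0.001, -0.001]
ft_force: [-0.6, 0.2, 0.0]
grip_width: 0.085
grasp_force: 0.0
```

Run:
```python
from h import *
plan(.6112,-.2747,.060,81.5,5,8.5)
k=bot.camera('wrist'); P=cloud(k); o=bot.get_obs()
T=(P-np.array(o['eef_pos']))@R.from_quat(o['tool_rot']).as_matrix()*1000
# scene points (below tips) in tool frame near lamp, and lookalike obstacles under the gripper footprint
v=(k['range_z']>0)&(P[...,2]>.085)&(P[...,2]<.14)&(np.hypot(P[...,0]-.545,P[...,1]+.3)<.03)
if v.sum()>20: print('lamp tool',cv2.minEnclosingCircle(T[v][:,:2].astype(np.float32)))
v=(k['range_z']>0)&(P[...,2]>.03)&(P[...,2]<.125)&(np.abs(T[...,0])<45)&(np.abs(T[...,1])<80)
print(v.sum(),[np.round(np.percentile(T[v][:,i],[0,5,50,95,100])) for i in (0,1)] if v.any() else '')
s=bot.camera('scene'); cv2.imwrite('pics/i.png',np.hstack([cv2.resize(s['pixels'][60:200,120:260],(384,384)),cv2.resize(k['pixels'],(400,384))]))
```

```text
at [ 0.6102 -0.2742  0.1678] yaw 81.34 F [-0.6  0.2  0. ] w 0.085 t 12.88
[8.5, -0.01, 0.02, 2.16, -0.001, 8.5, -0.01, 0.02, 2.16, -0.001, 8.5, -0.01, 0.02, 2.16, -0.001, 8.5, -0.01, 0.02, 2.16, -0.001, 8.5, -0.01, 0.02, 2.16, -0.001]
lamp tool ((-34.77508544921875, -60.810489654541016), 16.887542724609375)
4961 [array([-45., -40., -21.,  -8.,  -2.]), array([-80., -74., -50., -17., -15.])]
```

View pics/i.png

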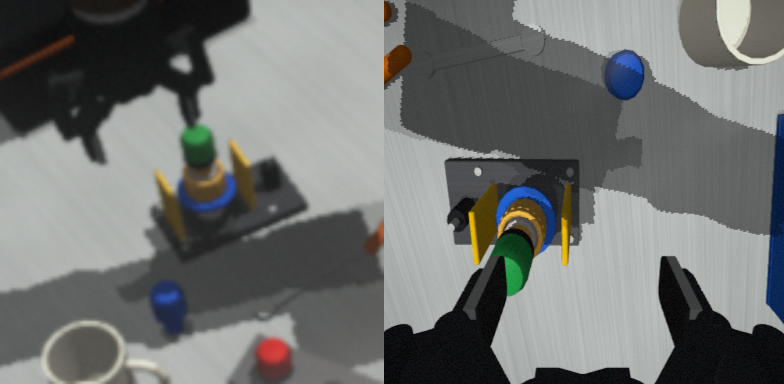

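The view shows the lamp at tool (-35, -61) mm, beside the near finger and clear of it, with the guards further off. Descending beside it.

{"fn": "carry_out", "kwargs": {"increments": [8.5,0,0.06,2.2,0,8.5,0,0.06,2.2,0,8.5,0,0,2.2,0,8.5,0,0,2.2,0,8.5,0,0,2,0]}}

```text
clock: 13.6
eef_pos: [0.6108, -0.2746, 0.0597]
tool_rot: [0.756, 0.655, -0.0, -0.001]
ft_force: [-0.1, 0.2, -0.1]
grip_width: 0.085
grasp_force: 0.0
```

{"fn": "carry_out", "kwargs": {"increments": [8.5,0,0,0.4,0,8.5,0,0,0.4,0,8.5,0,0,0.3,0,8.5,0,0,0.3,0,8.5,0,0,0.3,0]}}

```text
clock: 14.22
eef_pos: [0.6121, -0.2749, 0.0446]
tool_rot: [0.757, 0.654, 0.0, 0.0]
ft_force: [0.0, 0.1, 0.1]
grip_width: 0.0851
grasp_force: 0.0
```

{"fn": "carry_out", "kwargs": {"increments": [8.5,0,0,0.2,0,8.5,0,0,0.2,0,8.5,0,0,0.2,0,8.5,0,0,0.2,0,8.5,0,0,0.2,0]}}

```text
clock: 14.85
eef_pos: [0.612, -0.2748, 0.0349]
tool_rot: [0.757, 0.654, 0.0, 0.0]
ft_force: [0.5, 1.0, 5.6]
grip_width: 0.0851
grasp_force: 2.4
```

{"fn": "carry_out", "kwargs": {"increments": [8.5,0,0,0.2,0,8.5,0,0,0.1,0,8.5,0,0,0.1,0,8.5,0,0,0.1,0,8.5,0,0,0,0]}}

```text
clock: 15.48
eef_pos: [0.612, -0.2748, 0.03]
tool_rot: [0.757, 0.654, 0.0, 0.0]
ft_force: [-1.9, 1.3, 6.8]
grip_width: 0.0848
grasp_force: 3.4
```

{"fn": "carry_out", "kwargs": {"increments": [8.5,0,0,0.1,0,8.5,0,0,0.1,0,8.5,0,0,0.1,0,8.5,0,0,0,0,8.5,0,0,0,0]}}

```text
clock: 16.1
eef_pos: [0.612, -0.2748, 0.0274]
tool_rot: [0.757, 0.654, 0.0, 0.0]
ft_force: [-1.8, 0.8, 7.8]
grip_width: 0.0849
grasp_force: 3.9
```

```bash
cat >> h.py <<'E'
def lamp():
    for nm in ('wrist','scene','top'):
        k=bot.camera(nm); P=cloud(k); C=k['pixels'].astype(int); b,g,r=C[...,0],C[...,1],C[...,2]; v=k['range_z']>0
        n=np.hypot(P[...,0]-.545,P[...,1]+.2995)
        m=v&(n<.025)&(P[...,2]>.08)&(P[...,2]<.14)&(g>r+15)&(g>b+10); Q=P[m]
        f=v&(n<.038)&(P[...,2]>.03)&(P[...,2]<.060)&(b>r+30)
        print(nm,'lamp',m.sum(),np.percentile(Q[:,2],[2,50,95]) if m.sum()>5 else '','flange',f.sum(),np.median(P[f][:,2]) if f.any() else '')
E
python3 -c "
from h import *
lamp()"
```

```text
wrist lamp 0  flange 3365 0.03921515465943276
scene lamp 33 [0.08804312 0.11488982 0.11738169] flange 69 0.04048504020164567
top lamp 41 [0.08944605 0.11185245 0.11868333] flange 73 0.04099785837401537
```

The lamp dropped home: its top is at ~116 mm, down from 131. I'll release the sleeve and check.

{"fn": "carry_out", "kwargs": {"increments": [8.5,0,0,-0.4,0,8.5,0,0,-0.6,0,8.5,0,0,-1,0,8.5,0,0,-2.5,0,8.5,0,0,-2.5,0]}}

```text
clock: 16.88
eef_pos: [0.6115, -0.2746, 0.0962]
tool_rot: [0.757, 0.654, -0.0, -0.001]
ft_force: [0.5, 0.1, -0.1]
grip_width: 0.0847
grasp_force: 0.0
```

{"fn": "carry_out", "kwargs": {"increments": [8.5,0,0,-4,0,8.5,0,0,-3,0,8.5,0,0,-1,0,8.5,0,0,0,0,8.5,0,0,0,0]}}

```text
clock: 17.5
eef_pos: [0.611, -0.2743, 0.1742]
tool_rot: [0.757, 0.654, -0.001, -0.002]
ft_force: [-0.5, -0.6, -0.3]
grip_width: 0.0847
grasp_force: 0.0
```

Run:
```python
from h import *
lamp()
a=np.radians(34.45); ex=np.array([np.cos(a),np.sin(a)]); ey=np.array([-np.sin(a),np.cos(a)])
plan(.47,.18,.17,124.4,15,8.5)
```

```text
wrist lamp 2203 [0.08763869 0.11202649 0.11529475] flange 1474 0.05062992327113261
scene lamp 139 [0.09054784 0.11203026 0.11785207] flange 104 0.05175455885969604
top lamp 133 [0.09151728 0.11403789 0.1181003 ] flange 162 0.05245728261224214
at [ 0.6111 -0.2744  0.1746] yaw 81.63 F [-0.3 -0.5  0.5] w 0.0851 t 17.65
[8.5, 2.86, -1.37, 0.03, -0.05, 8.5, 2.92, -1.23, 0.03, -0.05, 8.5, 2.98, -1.08, 0.03, -0.05, 8.5, 3.03, -0.93, 0.03, -0.05, 8.5, 3.08, -0.78, 0.03, -0.05]
[8.5, 3.11, -0.63, 0.03, -0.05, 8.5, 3.14, -0.47, 0.03, -0.05, 8.5, 3.16, -0.31, 0.03, -0.05, 8.5, 3.17, -0.16, 0.03, -0.05, 8.5, 3.17, 0.0, 0.03, -0.05]
[8.5, 3.17, 0.16, 0.03, -0.05, 8.5, 3.16, 0.32, 0.03, -0.05, 8.5, 3.14, 0.47, 0.03, -0.05, 8.5, 3.11, 0.63, 0.03, -0.05, 8.5, 3.07, 0.78, 0.03, -0.05]
```

Locked: the sleeve flange is back at its original height and the lamp is home. On to the switch.

Run:
```python
from h import *
plan(.5164,.2656,.17,124.4,15,8.5)
```

```text
at [ 0.6111 -0.2744  0.1746] yaw 81.63 F [-0.3 -0.5  0.5] w 0.0851 t 17.65
[8.5, 3.47, -1.15, 0.03, -0.05, 8.5, 3.52, -0.97, 0.03, -0.05, 8.5, 3.57, -0.8, 0.03, -0.05, 8.5, 3.6, -0.62, 0.03, -0.05, 8.5, 3.63, -0.44, 0.03, -0.05]
[8.5, 3.65, -0.26, 0.03, -0.05, 8.5, 3.65, -0.08, 0.03, -0.05, 8.5, 3.65, 0.1, 0.03, -0.05, 8.5, 3.64, 0.29, 0.03, -0.05, 8.5, 3.63, 0.47, 0.03, -0.05]
[8.5, 3.6, 0.65, 0.03, -0.05, 8.5, 3.56, 0.83, 0.03, -0.05, 8.5, 3.52, 1.0, 0.03, -0.05, 8.5, 3.46, 1.17, 0.03, -0.05, 8.5, 3.4, 1.35, 0.03, -0.05]
```

{"fn": "carry_out", "kwargs": {"increments": [8.5,3.47,-1.15,0.03,-0.05,8.5,3.52,-0.97,0.03,-0.05,8.5,3.57,-0.8,0.03,-0.05,8.5,3.6,-0.62,0.03,-0.05,8.5,3.63,-0.44,0.03,-0.05]}}

```text
clock: 18.27
eef_pos: [0.5795, -0.0935, 0.1741]
tool_rot: [0.669, 0.743, -0.0, -0.0]
ft_force: [-0.5, 0.3, -0.2]
grip_width: 0.0852
grasp_force: 0.0
```

{"fn": "carry_out", "kwargs": {"increments": [8.5,3.65,-0.26,0.03,-0.05,8.5,3.65,-0.08,0.03,-0.05,8.5,3.65,0.1,0.03,-0.05,8.5,3.64,0.29,0.03,-0.05,8.5,3.63,0.47,0.03,-0.05]}}

```text
clock: 18.9
eef_pos: [0.5477, 0.0862, 0.1727]
tool_rot: [0.571, 0.821, -0.0, -0.0]
ft_force: [-0.1, 0.1, 0.6]
grip_width: 0.0851
grasp_force: 0.0
```

{"fn": "carry_out", "kwargs": {"increments": [8.5,3.6,0.65,0.03,-0.05,8.5,3.56,0.83,0.03,-0.05,8.5,3.52,1.0,0.03,-0.05,8.5,3.46,1.17,0.03,-0.05,8.5,3.4,1.35,0.03,-0.05]}}

```text
clock: 19.52
eef_pos: [0.5156, 0.2662, 0.1712]
tool_rot: [0.464, 0.886, -0.0, -0.0]
ft_force: [-0.6, -0.2, -0.1]
grip_width: 0.0851
grasp_force: 0.0
```

```bash
cat >> h.py <<'E'
def sw(save=None):
    k=bot.camera('wrist'); P=cloud(k); C=k['pixels'].astype(int); b,g,r=C[...,0],C[...,1],C[...,2]; o=bot.get_obs()
    d=(np.hypot(P[...,0]-.546,P[...,1]-.309)<.06)&(k['range_z']>0)&(P[...,2]>.025)&(P[...,2]<.05)
    G=d&(g>r+25)&(g>b+15); Rd=d&(r>g+40)&(r>b+40); W=d&(C.min(2)>150)&(np.hypot(P[...,0]-.546,P[...,1]-.309)<.03)
    M=R.from_quat(o['tool_rot']).as_matrix()
    for n,m in (('green',G),('red',Rd),('nib',W),('box',d&(P[...,2]>.034))):
        if m.sum()>3:
            q=P[m]; print(n,m.sum(),'world',np.round(np.median(q,0),4),'tool',np.round(np.median((q-o['eef_pos'])@M,0)*1000,1))
    q=P[d&(P[...,2]>.034)]
    if len(q)>50: print(cv2.minAreaRect((q[:,:2]*1000).astype(np.float32)))
    if save: cv2.imwrite(save,k['pixels'])
E
python3 - <<'E'
from h import *
sw('pics/j.png'); plan(.5164,.2656,.05,124.4,5,8.5)
E
```

```text
green 93 world [0.5243 0.3423 0.0392] tool [ 52.7  48.8 132. ]
red 37 world [0.569  0.277  0.0392] tool [-26.6  48.1 131.8]
nib 131 world [0.5427 0.3151 0.0378] tool [ 20.3  48.4 133.3]
box 3958 world [0.5424 0.3154 0.0385] tool [ 20.5  48.5 132.6]
((545.6998291015625, 310.65386962890625), (44.29814147949219, 88.1881332397461), 34.31471633911133)
at [0.5147 0.2706 0.171 ] yaw 125.02 F [1.  2.6 0.6] w 0.0847 t 19.57
[8.5, -0.1, -0.03, 2.42, 0.002, 8.5, -0.1, -0.03, 2.42, 0.002, 8.5, -0.1, -0.03, 2.42, 0.002, 8.5, -0.1, -0.03, 2.42, 0.002, 8.5, -0.1, -0.03, 2.42, 0.002]
```

View pics/j.png

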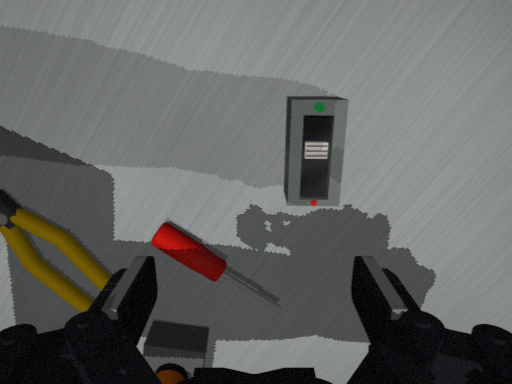

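The wrist view shows the switch box with its green dot (320,107), nib (317,151) and red dot (314,203). The free part of the slot is next to the red dot, and the near finger is lined up laterally. I'll descend partway and re-measure at rest.

{"fn": "carry_out", "kwargs": {"increments": [8.5,-0.06,-0.03,2.4,0.002,8.5,-0.06,-0.03,2.4,0.002,8.5,-0.06,-0.03,2.4,0.002,8.5,0,0,2.4,0,8.5,0,0,2.0,0]}}

```text
clock: 20.2
eef_pos: [0.5158, 0.2627, 0.0542]
tool_rot: [0.468, 0.884, -0.001, -0.0]
ft_force: [0.2, -0.6, -0.3]
grip_width: 0.0849
grasp_force: 0.0
```

{"fn": "carry_out", "kwargs": {"increments": [8.5,0,0,0,0,8.5,0,0,0,0,8.5,0,0,0,0,8.5,0,0,0,0,8.5,0,0,0,0]}}

```text
clock: 20.82
eef_pos: [0.5168, 0.2633, 0.0563]
tool_rot: [0.467, 0.884, 0.0, 0.0]
ft_force: [0.3, 0.4, 0.1]
grip_width: 0.0849
grasp_force: 0.0
```

Run:
```python
from h import *
sw(); plan(.5160,.2675,.035,124.4,5,8.5)
```

```text
green 256 world [0.5245 0.3422 0.0393] tool [60.8 51.  17. ]
red 54 world [0.5683 0.2767 0.0391] tool [-17.8  50.4  17.1]
nib 569 world [0.544  0.3144 0.0377] tool [27.4 51.5 18.5]
box 10324 world [0.5408 0.318  0.0385] tool [31.6 49.4 17.7]
((546.1690673828125, 310.6927795410156), (45.01335906982422, 88.50743865966797), 34.390289306640625)
at [0.5166 0.2633 0.0562] yaw 124.26 F [-0.2  0.5 -0.3] w 0.0853 t 20.88
[8.5, 0.08, 0.04, 0.42, -0.0, 8.5, 0.08, 0.04, 0.42, -0.0, 8.5, 0.08, 0.04, 0.42, -0.0, 8.5, 0.08, 0.04, 0.42, -0.0, 8.5, 0.08, 0.04, 0.42, -0.0]
```

{"fn": "carry_out", "kwargs": {"increments": [8.5,0.13,0.1,0.5,0,8.5,0.13,0.1,0.5,0,8.5,0,0,0.5,0,8.5,0,0,0.3,0,8.5,0,0,0.2,0]}}

```text
clock: 21.5
eef_pos: [0.5165, 0.2664, 0.0354]
tool_rot: [0.467, 0.884, -0.0, -0.0]
ft_force: [-0.2, -0.0, 1.2]
grip_width: 0.0848
grasp_force: 0.0
```

{"fn": "carry_out", "kwargs": {"increments": [8.5,0,0,0.3,0,8.5,0,0,0.3,0,8.5,0,0,0.2,0,8.5,0,0,0.2,0,8.5,0,0,0.1,0]}}

```text
clock: 22.12
eef_pos: [0.5167, 0.2664, 0.0247]
tool_rot: [0.467, 0.884, -0.0, -0.0]
ft_force: [0.4, 0.6, -0.9]
grip_width: 0.0851
grasp_force: 0.0
```

{"fn": "carry_out", "kwargs": {"increments": [8.5,0,0,0.1,0,8.5,0,0,0.1,0,8.5,0,0,0.05,0,8.5,0,0,0,0,8.5,0,0,0,0]}}

```text
clock: 22.75
eef_pos: [0.5167, 0.2665, 0.0224]
tool_rot: [0.467, 0.884, 0.0, 0.0]
ft_force: [-0.7, -0.3, -0.4]
grip_width: 0.085
grasp_force: 0.0
```

{"fn": "carry_out", "kwargs": {"increments": [8.5,0.2,0,0,0,8.5,0.2,0,0,0,8.5,0.2,0,0,0,8.5,0.2,0,0,0,8.5,0.2,0,0,0]}}

```text
clock: 23.38
eef_pos: [0.5112, 0.2745, 0.0223]
tool_rot: [0.468, 0.884, -0.0, 0.0]
ft_force: [0.6, -0.7, 0.5]
grip_width: 0.0849
grasp_force: 1.0
```

{"fn": "carry_out", "kwargs": {"increments": [8.5,0.2,0,0,0,8.5,0.2,0,0,0,8.5,0.2,0,0,0,8.5,0.1,0,0,0,8.5,0.1,0,0,0]}}

```text
clock: 24.0
eef_pos: [0.5065, 0.2814, 0.0223]
tool_rot: [0.467, 0.884, -0.0, 0.0]
ft_force: [1.6, -1.2, -0.4]
grip_width: 0.0853
grasp_force: 1.0
```

```bash
python3 -c "
from h import *
sw('pics/k.png'); print(bot.get_obs()['eef_pos'],bot.get_obs()['ft_force'])"
```

```text
green 351 world [0.5246 0.3422 0.0392] tool [ 40.   49.2 -16.9]
red 83 world [0.5686 0.2771 0.0391] tool [-38.6  48.8 -16.8]
nib 753 world [0.5367 0.3246 0.0377] tool [ 19.1  49.4 -15.4]
box 13618 world [0.537  0.3238 0.0385] tool [ 18.3  43.7 -16.2]
((546.2781372070312, 310.51605224609375), (44.93890380859375, 89.71011352539062), 34.44805908203125)
[0.50641737 0.28149078 0.02230147] [ 0.6832542  -2.81592825 -0.2125857 ]
```

View pics/k.png

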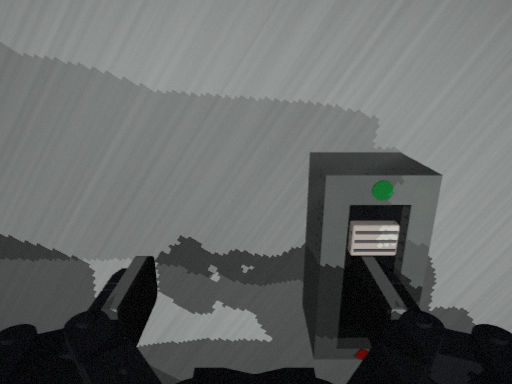

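The finger is in the slot pushing the nib (375,240) towards the green dot (382,190), and the nib is about 13 mm along. I'll keep pushing to the stop.

{"fn": "carry_out", "kwargs": {"increments": [8.5,0.1,0,0,0,8.5,0.1,0,0,0,8.5,0.1,0,0,0,8.5,0,0,0,0,8.5,0,0,0,0]}}

```text
clock: 24.68
eef_pos: [0.5056, 0.2826, 0.0223]
tool_rot: [0.468, 0.884, -0.001, 0.001]
ft_force: [3.0, -5.1, -0.1]
grip_width: 0.0847
grasp_force: 2.9
```

{"fn": "carry_out", "kwargs": {"increments": [8.5,0.1,0,0,0,8.5,0.1,0,0,0,8.5,0,0,0,0,8.5,0,0,0,0,8.5,0,0,0,0]}}

```text
clock: 25.3
eef_pos: [0.5054, 0.2829, 0.0224]
tool_rot: [0.469, 0.883, -0.001, 0.002]
ft_force: [5.0, -8.6, -0.1]
grip_width: 0.0852
grasp_force: 4.9
```

The nib is at the hard stop. I'll back off a few millimetres, lift out, and verify.

{"fn": "carry_out", "kwargs": {"increments": [8.5,-0.4,0,0,0,8.5,-0.3,0,0,0,8.5,0,0,-0.5,0,8.5,0,0,-1.5,0,8.5,0,0,-2,0]}}

```text
clock: 25.92
eef_pos: [0.5073, 0.28, 0.0633]
tool_rot: [0.467, 0.884, -0.0, -0.0]
ft_force: [-0.6, 0.7, 0.5]
grip_width: 0.0848
grasp_force: 0.0
```

{"fn": "carry_out", "kwargs": {"increments": [8.5,0,0,-3,0,8.5,0,0,-4,0,8.5,0,0,-2,0,8.5,0,0,0,0,8.5,0,0,0,0]}}

```text
clock: 26.55
eef_pos: [0.5071, 0.2796, 0.1519]
tool_rot: [0.467, 0.884, -0.0, -0.0]
ft_force: [-0.2, -0.1, -0.3]
grip_width: 0.0853
grasp_force: 0.0
```

```bash
python3 -c "
from h import *
sw(); lamp()
s=bot.camera('scene'); cv2.imwrite('pics/l.png',cv2.resize(s['pixels'],(768,576)))"
```

```text
green 100 world [0.5243 0.3423 0.0394] tool [ 42.2  50.2 111.8]
red 34 world [0.5689 0.2772 0.0392] tool [-37.2  50.1 111.9]
nib 88 world [0.5369 0.3285 0.0379] tool [ 23.8  52.9 113.3]
box 4326 world [0.5402 0.3202 0.0385] tool [ 16.1  50.3 112.6]
((545.8909912109375, 310.5814514160156), (44.40081024169922, 88.82870483398438), 34.31303024291992)
wrist lamp 0  flange 0 
scene lamp 140 [0.08947859 0.11149025 0.11678762] flange 105 0.052127412570584064
top lamp 163 [0.09234358 0.11476114 0.117918  ] flange 165 0.05222152574237393
```

View pics/l.png

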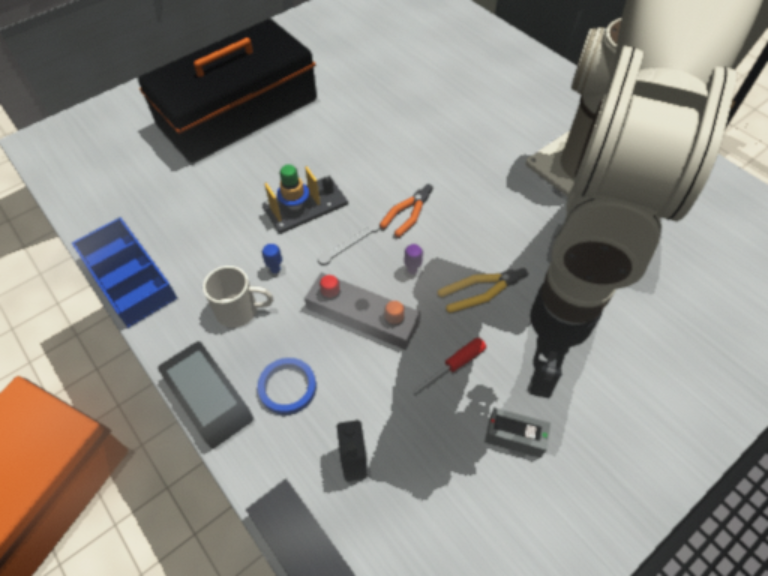

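The final view shows the green lamp seated and locked (289,182), red and amber still in the rack (330,287 and 395,313), and the nib (531,432) against the green-dot end. The nib sits about 21 mm from the slot centre, which matches fully on. Nothing else has moved, so I'm handing in.

```bash
python3 -c "
from workcell import bot
print(bot.job_done())"
```

```text
the job is handed in; nothing more can be done
None
```

The green lamp is home and locked in the coupler with the sleeve fully forward, and the switch was then slid to its stop at the green dot; I handed the job in at about 27 s, and nothing else was moved.

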